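# Sweep the used trial lenses into the catch tray

### The job

Clear up after the refraction: with the fingertips, sweep the two loose chrome-rimmed lenses and the red occluder disc across the table, through the open side of the three-sided metal tray, until each lies flat and wholly inside it. Slide them along the table at an easy pace: do not pick them up, flick them or stand them on edge, and leave everything else where it is. Finish with the hand clear of everything.

Things in the scene. Friction and masses are not known exactly. Their poses are not given: they have to be found in the camera images.
- lens_a: loose round trial lens with chrome rim and clear convex glass, lying flat on the table; 38 mm diameter, 7 mm thick, upright cylindrical edge for contact, about 22 g. Origin at the centre of its underside, z up. It is an exact twin of lens_b, and the places of lens_a, lens_b and occluder are drawn at random.
- lens_b: the second loose trial lens, same as lens_a (38 mm diameter, 7 mm thick). Origin at the centre of its underside, z up.
- occluder: loose solid opaque red plastic occluder disc lying flat on the table; 42 mm diameter, 7 mm thick, about 18 g. Origin at the centre of its underside, z up.
- tray: three-sided catch tray of aluminium, fixed to the table, open at the top and on its -x side (roughly towards the robot; its yaw varies). Walls 5 mm thick and 20 mm high on the +x, +y and -y sides; no lip at the open side, and the grey felt floor is level with the table. Inside it is 100 mm deep along its x (from x = -50 mm, the mouth, to x = +50 mm, the back wall) and 180 mm wide along its y (-90 to +90 mm). Origin at the centre of the inner floor, at table height.
- trial_frame: loose black round trial spectacle frame, folded, lying flat; 160 mm along its y, from -18 to +37 mm along its x, 18 to 25 mm high. To be left alone. Origin under the middle between its two round rims.
- pen_cup: loose squat white ceramic cup, 76 mm diameter, 75 mm high, holding pens that reach 145 mm. To be left alone. Origin at the centre of its underside.
- contact_case: loose white contact lens case with two round caps, 66 mm along its x, 30 mm along its y, 17 mm high. To be left alone. Origin at the centre of its underside.
- drop_bottle: small light upright eye-drop bottle, 25 mm diameter, 54 mm high. To be left alone. Origin at the centre of its underside.
- lens_case: open wooden trial lens case, fixed on the table at the robot's left, 300 by 300 mm and 50 mm high (lenses in it stand to 60 mm), with its lid leaning outward on its +y side to 250 mm. Origin at the centre of its underside.
There are look-alikes about, which are no part of the job. What is shaped like the lens_a but green is not meant. Leave any purple look-alike of the lens_b alone.

How it is judged (in metres and radians):
At the end, for the whole second after the job is handed in: Both lenses and the occluder lie flat (within 0.1 rad) on the tray floor at rest, each wholly past the mouth line (to 2 mm) and between the walls; the trial frame, pen cup, contact lens case and eye-drop bottle are within 15 mm of where they started (x of lens_a in the frame of tray between -0.033 and 0.05 m and y of lens_a in the frame of tray between -0.09 and 0.09 m and height (world z) of each of lens_a, lens_b, occluder below 0.004 m and angle between each of lens_a, lens_b, occluder's own z axis and vertical below 0.1 rad and linear speed of each of lens_a, lens_b, occluder below 0.01 m/s and x of lens_b in the frame of tray between -0.033 and 0.05 m and y of lens_b in the frame of tray between -0.09 and 0.09 m and x of occluder in the frame of tray between -0.031 and 0.05 m and y of occluder in the frame of tray between -0.09 and 0.09 m and distance of each of trial_frame, pen_cup, contact_case, drop_bottle from where it was at the start of the episode below 0.015 m); the robot touches nothing.
It fails at once if a lens or the occluder was lifted (height (world z) of any of lens_a, lens_b, occluder above 0.012 m).
It fails at once if a lens or the occluder was stood on edge (angle between any of lens_a, lens_b, occluder's own z axis and vertical above 0.5 rad).
It fails at once if a lens or the occluder was flicked (faster than 0.8 m/s) (linear speed of any of lens_a, lens_b, occluder above 0.8 m/s).
It fails at once if a bystander was moved by more than 15 mm (distance of any of trial_frame, pen_cup, contact_case, drop_bottle from where it was at the start of the episode above 0.015 m).
It also fails if it takes over 72 s, if anything falls off the work surface, if the arm or the gripper's body presses on something with over 40 N, if the wrist force passes 120 N, or if a joint passes its speed limit or range.

### The arm

A 6-joint arm with a two-finger parallel gripper is mounted at the origin on the work surface. World frame = base frame: x ahead of the robot, y to its left, z up, the work surface at z = 0. Lengths are in mm, angles in degrees, forces in N, time in s.
With the tool pointing down it reaches from about 350 to 850 mm from the base axis. Payload 8.1 kg.
Tool frame: the origin (TCP) lies at the very end of the fingers, on their centre line; the grasp point (between the pads) lies r.tcp_to_grasp behind it (r.tcp_to_grasp is the distance from the TCP to the grasp point, in mm); z points along the fingers, y is the line along which they close (so a half turn about z gives the same grasp; the last joint's range is limited). The gripper opens to 85 mm and grips with 20 to 120 N. Pads are 22 mm wide; open, the fingers measure 114 mm over their backs; the gripper's body (76 mm by 85 mm) begins 54 mm behind the grasp point. The pads swing forward as they close: fully open they stand 13 mm farther back than shut.
Start: joints at [60.367, 7.471, 85.268, -0, 87.261, -4.893], TCP at [251.084, 544.942, 231.292] pointing down, gripper open.
Joint ranges: [-169.43, 169.43], [-51.17, 129.36], [1.28, 143.12], [-76.62, 256.62], [0, 156.53], [-152.29, 152.29]. Speed limits (degrees/s): [136.94, 136.94, 159.86, 180, 180, 180].

### API

Orientations are given as [roll, pitch, yaw] about the fixed x, y, z axes, in that order (R = Rz(yaw) Ry(pitch) Rx(roll)).
In Python, from bench import r gives the robot as it stands.
- The arm moves only by the shell command python3 -m handwheel 'ROWS' [OPENING] [FORCE]. ROWS is JSON, a list of rows, each a list of 4 numbers: the shift along the tool's x, y, z in m, then the turn about the tool's z in degrees. A call has 1 to 10 rows; each row shifts and turns the commanded pose from where the row before left it, along the tool's axes as they then stand; what a row does not reach is not made up. A row lasts 1/10 s, in which the tool goes at most 50 mm and 8.59 degrees, less where a joint would pass 70% of its speed; a pose out of reach is approached as far as the arm can. A call is refused whole if a number of a shift passes 0.05 or a number of a turn 8.59, either way. A call with a gripper value outside its range is refused whole. OPENING is the finger opening in m, from 0 to 0.0854, set as the call begins (- or left out, the last holds). The fingers move at their own pace and stop on an object; FORCE is the grip in N (left out, the last holds). Time passes only in rows, so rows that do not move let the fingers close. It gives the time, the measured TCP pose, the force, the opening and the grip force at its end, in the units of the state.
- r.sense(): the state, without advancing time (a new reading comes with each control period).
- r.snapshot(name): name is "side" or "top"; returns the picture (400x640x3 uint8, red, green, blue); there is no depth.
- r.camera_params(name): a dict with "fx", "fy", "cx", "cy" (pixels), "R" (3x3) and "t" (3): a world point X has camera coordinates R X + t. Camera axes: x right, y down, z forward; pixel columns grow to the right and rows downward; lengths in mm; the calibration is good to about 2 mm. A picture is of the moment at which its call begins. camera_params takes no time and is no camera call.
- r.hand_in(): hands the job in; it is judged then, once.
The state is a dict: "time": time; "joint_pos": joint angles; "qd": joint speeds; "joint_efforts": joint torques, N m; "tool_pos": TCP position; "tcp_rot": TCP orientation; "ft_force": force on the tool from outside, world axes, zero at the start; "wrist_torque": the same for the moment, N m; "finger_gap": finger opening in mm; "grip_force": force on a finger pad.
Only numpy, scipy, OpenCV 4.12 (cv2) and the standard library are available. Lean on these libraries where they do the work, as an engineer would, in place of code of your own. Each camera call takes 0.05 s, during which the arm holds its last target. There are 200 camera calls.

## Working session

There is one attempt and no reset: what is moved stays moved. The work goes in short steps, Python scripts to look and compute and a shell command to move; the robot and the scene stay as the last step left them, time stands still between calls to the robot, and variables do not carry over. Pictures are saved under pics/ and viewed, at most 10 in all, crops included, and the job is handed in when it is done.

```bash
mkdir -p pics
python3 - <<'E'
from bench import r
import cv2,numpy as np
for n in("top","side"):
    cv2.imwrite(f"pics/{n}0.png",r.snapshot(n)[:,:,::-1])
    print({k:np.round(v,3).tolist() for k,v in r.camera_params(n).items()})
s=r.sense();print(s["tool_pos"],s["tcp_rot"],r.tcp_to_grasp)
E
```

```text
{'fx': 408.177, 'fy': 408.177, 'cx': 315.704, 'cy': 195.637, 'R': [[0.014, -1.0, 0.025], [-0.994, -0.017, -0.107], [0.108, -0.024, -0.994]], 't': [108.461, 531.308, 1078.399]}
{'fx': 411.883, 'fy': 411.883, 'cx': 319.979, 'cy': 198.949, 'R': [[0.827, -0.561, 0.017], [-0.263, -0.414, -0.872], [0.496, 0.717, -0.49]], 't': [-367.498, 223.39, 703.995]}
[250.81432026 544.49338285 230.32521291] [-1.79901377e+02 -9.45999909e-03  1.55261390e+02] 18.700000000000003
```

View pics/top0.png

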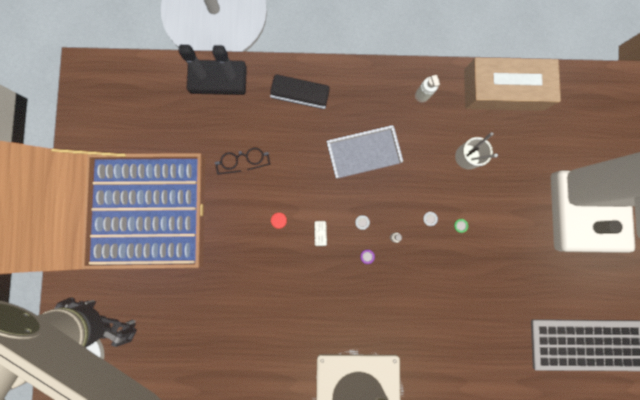

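View pics/side0.png

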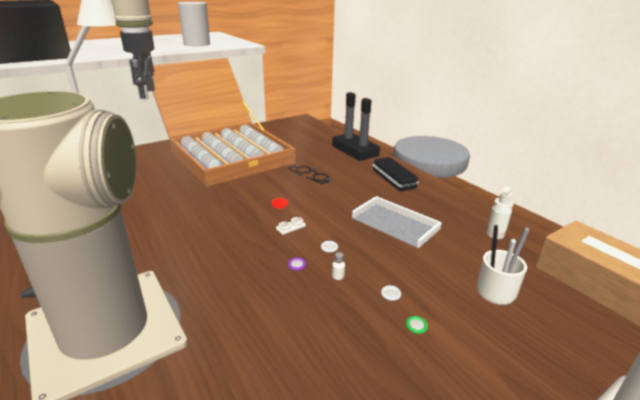

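Top view: candidates are plain chrome lenses at (362,222) and (430,218), a red disc at (279,220), and the look-alikes green (461,226) and purple (368,257). Also visible are the drop bottle (396,238), contact case (320,233), frame (243,160), cup (477,152) and the tray, about (365,151), with its mouth facing the robot.

```bash
cat > h.py <<'E'
from bench import r
import cv2,numpy as np
def world(n,u,v,z=0):
    c=r.camera_params(n);R=np.array(c["R"]);t=np.array(c["t"])
    d=R.T@np.array([(u-c["cx"])/c["fx"],(v-c["cy"])/c["fy"],1]);o=-R.T@t
    return (o+d*(z-o[2])/d[2])[:2]
def blob(im,u,v,kind,w=14):
    p=cv2.cvtColor(im[v-w:v+w+1,u-w:u+w+1],cv2.COLOR_RGB2HSV).astype(int)
    m=((p[...,1]>150)&(p[...,2]>180) if kind=="red" else (p[...,1]<70)&(p[...,2]>120)).astype(np.uint8)
    n,l,s,c=cv2.connectedComponentsWithStats(m)
    i=1+np.argmax(s[1:,4]);return c[i]+[u-w,v-w],s[i,4]
E
python3 - <<'E'
from h import *
im=r.snapshot("top")
for nm,u,v,k in(("occ",279,220,"red"),("L1",362,222,"w"),("L2",430,218,"w")):
    c,a=blob(im,u,v,k);print(nm,c.round(1),a,world("top",*c,7).round(0),"diam",2*np.sqrt(a/np.pi)*1000/380)
for nm,u,v,z in(("case",320,233,8),("bottle",396,238,50),("green",461,226,7),("purple",368,257,7),("frame",243,160,10)):print(nm,world("top",u,v,z).round(0))
cv2.imwrite("pics/crop.png",cv2.resize(im[115:270,215:495],None,fx=2.85,fy=2.85,interpolation=cv2.INTER_CUBIC)[:,:,::-1])
E
```

```text
occ [278.3 219.9] 185 [463. 218.] diam 40.38846306295021
L1 [362. 222.] 192 [461. -12.] diam 41.14547468656168
L2 [430.  218.5] 192 [ 474. -200.] diam 41.14547468656168
case [429. 103.]
bottle [418. -96.]
green [ 454. -286.]
purple [366. -29.]
frame [627. 319.]
```

View pics/crop.png

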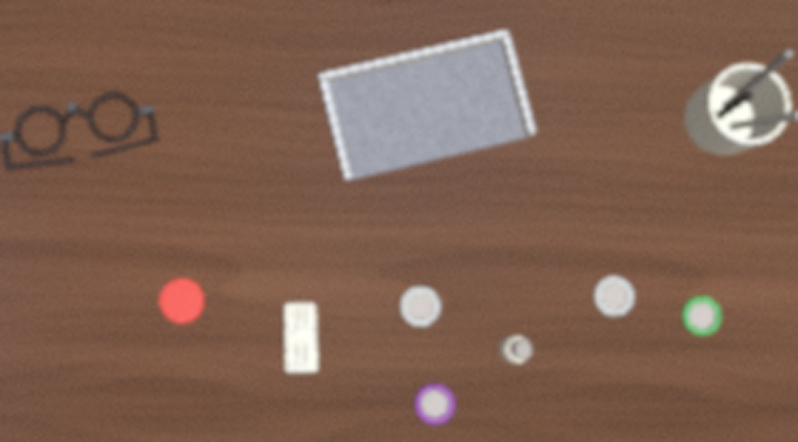

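Crop confirms the choice: two plain chrome lenses and the red disc; green and purple rims are excluded. The tray's inner mouth corners are at crop (353,177) and (528,134), with back outer top corners at (320,75) and (508,30).

Run:
```python
from h import *
f=lambda u,v,z:world("top",u/2.85+215,v/2.85+115,z)
# corners in tray frame: outer top corners (z=20): mouth (-50,±95), back (55,±95)
W=np.array([f(347,181,20),f(537,133,20),f(319,74,20),f(508,30,20)]);T=np.array([[-50,95],[-50,-95],[55,95],[55,-95]],float)
a=T-T.mean(0);b=W-W.mean(0);yaw=np.arctan2((a[:,0]*b[:,1]-a[:,1]*b[:,0]).sum(),(a*b).sum())
R=np.array([[np.cos(yaw),-np.sin(yaw)],[np.sin(yaw),np.cos(yaw)]]);t=W.mean(0)-R@T.mean(0)
print("tray",t.round(1),np.degrees(yaw).round(1),"res",(T@R.T+t-W).round(1).tolist())
for n,p in dict(occ=(463,218),L1=(461,-12),L2=(474,-200),case=(429,103),bottle=(418,-96),green=(454,-286),purple=(366,-29)).items():print(n,"tray-frame",((p-t)@R).round(0))
for q in((-80,50),(-80,-50),(0,50),(0,0),(0,-50)):print(q,(R@q+t).round(0))
# side view check
for n,u,v in(("occ",280,203),("L1",329,246),("L2",391,293)):print(n,world("side",u,v,7).round(0))
```

```text
tray [652.9 -19.3] 15.0 res [[1.6, 0.0], [0.2, 0.8], [-1.5, -1.0], [-0.3, 0.2]]
occ tray-frame [-122.  278.]
L1 tray-frame [-184.   57.]
L2 tray-frame [-220. -128.]
case tray-frame [-185.  176.]
bottle tray-frame [-247.  -13.]
green tray-frame [-261. -206.]
purple tray-frame [-280.   65.]
(-80, 50) [563.   8.]
(-80, -50) [589. -88.]
(0, 50) [640.  29.]
(0, 0) [653. -19.]
(0, -50) [666. -68.]
occ [459. 208.]
L1 [457. -17.]
L2 [ 468. -206.]
```

Measurements agree with the sizes given and between the two cameras (to under 1 cm). The tray is at (653,-19), yaw 15°. I'll cradle each disc with fingers 25 mm apart and push it, starting with the middle lens.

```bash
python3 -m handwheel '[[0,0,0.02,-8.25],[0,0,0.02,-8.25],[0,0,0.02,-8.25],[-0.0137,-0.0464,0,0],[-0.0137,-0.0464,0,0],[-0.0137,-0.0464,0,0],[-0.0137,-0.0464,0,0],[-0.0137,-0.0464,0,0],[-0.0137,-0.0464,0,0],[-0.0137,-0.0464,0,0]]' 0.025 20
python3 -m handwheel '[[-0.0137,-0.0464,0,0],[-0.0137,-0.0464,0,0],[-0.0137,-0.0464,0,0],[-0.0137,-0.0464,0,0],[-0.0137,-0.0464,0,0],[0,0,0.03,0],[0,0,0.03,0],[0,0,0,0]]'
```

```text
time: 1.15
tool_pos: [347.0, 218.4, 171.1]
tcp_rot: [180.0, 0.0, -180.0]
ft_force: [1.6, -0.5, 0.7]
finger_gap: 25.3
grip_force: 0.0
time: 1.95
tool_pos: [412.1, -11.9, 107.1]
tcp_rot: [179.9, -0.5, 179.9]
ft_force: [-0.4, 0.9, 0.2]
finger_gap: 25.0
grip_force: 0.0
```

```bash
python3 -m handwheel '[[0,0,0.03,0],[0,0,0.03,0],[0,0,0.02,0],[0,0,0.01,0],[0,0,0.006,0],[0,0,0.003,0],[0,0,0,0],[0,0,0,0]]'
python3 - <<'E'
from h import *
cv2.imwrite("pics/s1.png",cv2.resize(r.snapshot("side")[190:310,250:450],None,fx=4,fy=4,interpolation=cv2.INTER_CUBIC)[:,:,::-1])
E
```

```text
time: 2.75
tool_pos: [416.4, -11.9, 13.3]
tcp_rot: [-180.0, 0.1, -180.0]
ft_force: [-0.0, -0.7, 0.5]
finger_gap: 25.1
grip_force: 0.0
```

View pics/s1.png

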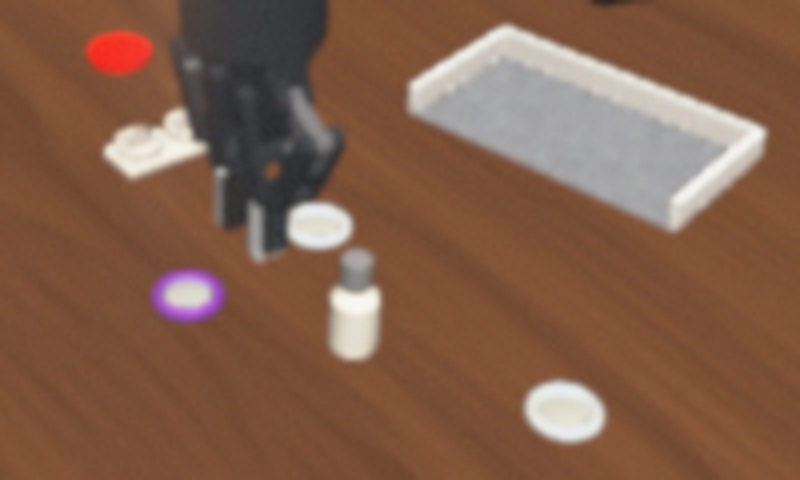

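The fingertips are just behind lens 1 (crop (318,225)), clear of the bottle, purple lens and case. Next I feel for the table.

```bash
python3 -m handwheel '[[0,0,0.003,0],[0,0,0.003,0],[0,0,0.003,0],[0,0,0,0],[0,0,0,0]]'
python3 -m handwheel '[[0,0,0.001,0],[0,0,0.001,0],[0,0,0,0]]'
```

```text
time: 3.3
tool_pos: [415.4, -11.8, 3.1]
tcp_rot: [180.0, -0.0, -180.0]
ft_force: [-0.3, -1.1, 0.4]
finger_gap: 25.2
grip_force: 0.0
time: 3.6
tool_pos: [415.5, -11.8, 1.2]
tcp_rot: [180.0, -0.0, -180.0]
ft_force: [-0.6, -0.0, 0.6]
finger_gap: 25.1
grip_force: 0.0
```

```bash
python3 -m handwheel '[[0,0,0.001,0],[0,0,0,0]]'
python3 -m handwheel '[[0,0,0.001,0],[0,0,0,0]]'
python3 -m handwheel '[[0,0,0.001,0],[0,0,0,0]]'
```

```text
time: 3.8
tool_pos: [415.5, -11.8, 0.2]
tcp_rot: [-180.0, -0.0, -180.0]
ft_force: [0.0, 0.5, 0.0]
finger_gap: 25.0
grip_force: 0.0
time: 4.0
tool_pos: [415.6, -11.9, -0.1]
tcp_rot: [-180.0, -0.0, -180.0]
ft_force: [-5.4, 0.0, 10.2]
finger_gap: 24.6
grip_force: 4.9
time: 4.2
tool_pos: [415.7, -11.8, -0.2]
tcp_rot: [180.0, -0.0, -180.0]
ft_force: [-12.1, 2.0, 24.1]
finger_gap: 25.2
grip_force: 12.2
```

Table contact is at TCP z = 0. I raise 4 mm and push.

```bash
python3 -m handwheel '[[0,0,-0.004,0],[-0.006,0,0,0],[-0.012,0,0,0],[-0.018,0,0,0],[-0.018,0,0,0],[-0.018,0,0,0],[-0.018,0,0,0],[-0.018,0,0,0],[-0.014,0,0,0],[-0.010,0,0,0]]'
python3 - <<'E'
from h import *
cv2.imwrite("pics/t1.png",cv2.resize(r.snapshot("top")[115:270,215:495],None,fx=2.85,fy=2.85,interpolation=cv2.INTER_CUBIC)[:,:,::-1])
E
```

```text
time: 5.2
tool_pos: [548.8, -11.8, 1.9]
tcp_rot: [180.0, 0.0, -180.0]
ft_force: [0.4, -0.0, 0.5]
finger_gap: 24.9
grip_force: 0.1
```

View pics/t1.png

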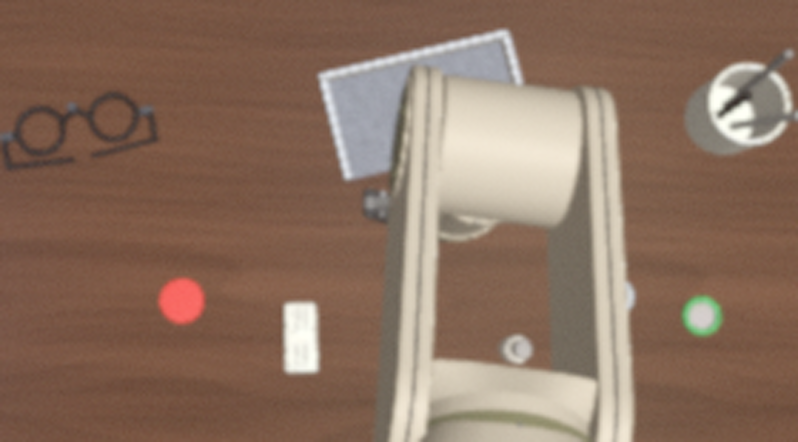

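The arm hides the lens from the top camera, but nothing else has moved. I continue into the tray, back out and lift, then check from the side.

```bash
python3 -m handwheel '[[-0.010,-0.0005,0,0],[-0.014,-0.001,0,0],[-0.016,-0.001,0,0],[-0.016,-0.001,0,0],[-0.012,-0.001,0,0],[-0.010,-0.0005,0,0],[-0.006,0,0,0],[-0.004,0,0,0],[0,0,0,0]]'
python3 -m handwheel '[[0.01,0,0,0],[0.03,0,0,0],[0.03,0,-0.02,0],[0.02,0,-0.04,0],[0,0,-0.04,0],[0,0,0,0]]'
python3 - <<'E'
from h import *
cv2.imwrite("pics/s2.png",cv2.resize(r.snapshot("side")[190:340,250:450],None,fx=4,fy=4,interpolation=cv2.INTER_CUBIC)[:,:,::-1])
E
```

```text
time: 6.15
tool_pos: [635.7, -16.8, 2.2]
tcp_rot: [180.0, -0.0, -180.0]
ft_force: [0.2, -0.2, 0.4]
finger_gap: 25.0
grip_force: 0.0
time: 6.75
tool_pos: [549.0, -17.2, 109.1]
tcp_rot: [-179.9, 0.6, -180.0]
ft_force: [1.7, -0.4, 0.5]
finger_gap: 25.2
grip_force: 0.0
```

View pics/s2.png

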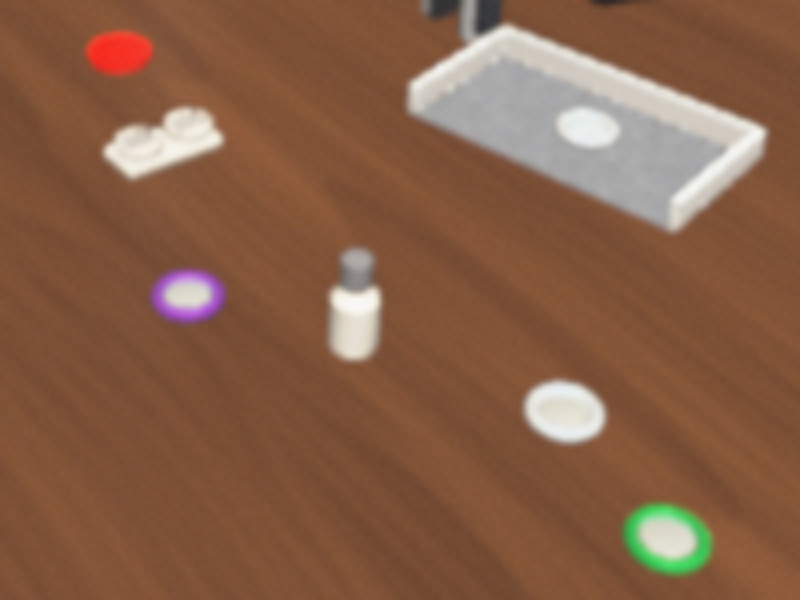

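Lens 1 now lies mid-tray, at crop (588,128). Lens 2 is next, with heading 25°.

```bash
python3 -m handwheel '[[0.0195,-0.0337,0,0],[0.0195,-0.0337,0,0],[0.0195,-0.0337,0,0],[0.0195,-0.0337,0,0],[0.0195,-0.0337,0,0],[0.0195,-0.0337,0,0],[0,0,0,-8.33],[0,0,0.02,-8.33],[0,0,0.02,-8.33],[0,0,0,0]]'
python3 - <<'E'
from h import *
print(world("side",397,222,7))
E
```

```text
time: 7.8
tool_pos: [425.7, -217.3, 58.4]
tcp_rot: [179.7, -0.2, -154.9]
ft_force: [-0.7, 0.3, 0.2]
finger_gap: 25.1
grip_force: 0.0
[653.85163227 -25.91935812]
```

```bash
python3 -m handwheel '[[0,0,0.02,0],[0,0,0.02,0],[0,0,0.01,0],[0,0,0.004,0],[0,0,0,0],[0,0,0,0]]'
```

```text
time: 8.4
tool_pos: [429.2, -219.4, 9.2]
tcp_rot: [-179.9, 0.0, -155.0]
ft_force: [-0.2, -0.3, -0.2]
finger_gap: 24.8
grip_force: 0.0
```

```bash
python3 -m handwheel '[[0,0,0.004,0],[0,0,0.003,0],[-0.006,-0.001,0,0],[-0.010,0,0,0],[-0.010,0,0,0],[-0.010,0.002,0,0],[-0.014,0.004,0,0],[-0.016,0.005,0,0],[-0.016,0.005,0,0],[-0.016,0.005,0,0]]'
python3 -m handwheel '[[-0.016,0.005,0,0],[-0.016,0.005,0,0],[-0.016,0.005,0,0],[-0.016,0.005,0,0],[-0.012,0.0045,0,0],[-0.010,0.004,0,0],[-0.008,0.002,0,0],[-0.006,0.001,0,0],[0,0,0,0]]'
```

```text
time: 9.4
tool_pos: [510.1, -158.2, 1.3]
tcp_rot: [-180.0, 0.0, -155.0]
ft_force: [-0.5, -0.5, 0.5]
finger_gap: 25.2
grip_force: 0.2
time: 10.3
tool_pos: [586.9, -88.4, 1.4]
tcp_rot: [-180.0, 0.0, -155.0]
ft_force: [0.5, -0.3, -0.6]
finger_gap: 24.9
grip_force: 0.0
```

```bash
python3 -m handwheel '[[-0.006,-0.001,0,0],[-0.010,-0.0025,0,0],[-0.012,-0.003,0,0],[-0.010,-0.0025,0,0],[-0.008,-0.002,0,0],[-0.005,-0.001,0,0],[-0.004,0,0,0],[0,0,0,0]]'
python3 -m handwheel '[[0.01,0,0,0],[0.03,0,0,0],[0.03,0,-0.02,0],[0.02,0,-0.04,0],[0,0,-0.04,0],[0,0,0,0]]'
python3 - <<'E'
from h import *
cv2.imwrite("pics/s3.png",cv2.resize(r.snapshot("side")[140:310,230:450],None,fx=3.5,fy=3.5,interpolation=cv2.INTER_CUBIC)[:,:,::-1])
E
```

```text
time: 11.1
tool_pos: [641.6, -76.2, 1.3]
tcp_rot: [-180.0, 0.0, -155.0]
ft_force: [-0.1, 1.0, -0.3]
finger_gap: 25.3
grip_force: 0.0
time: 11.7
tool_pos: [562.5, -116.2, 108.2]
tcp_rot: [-179.6, 0.4, -155.1]
ft_force: [0.5, -0.4, 1.4]
finger_gap: 24.8
grip_force: 0.0
```

View pics/s3.png

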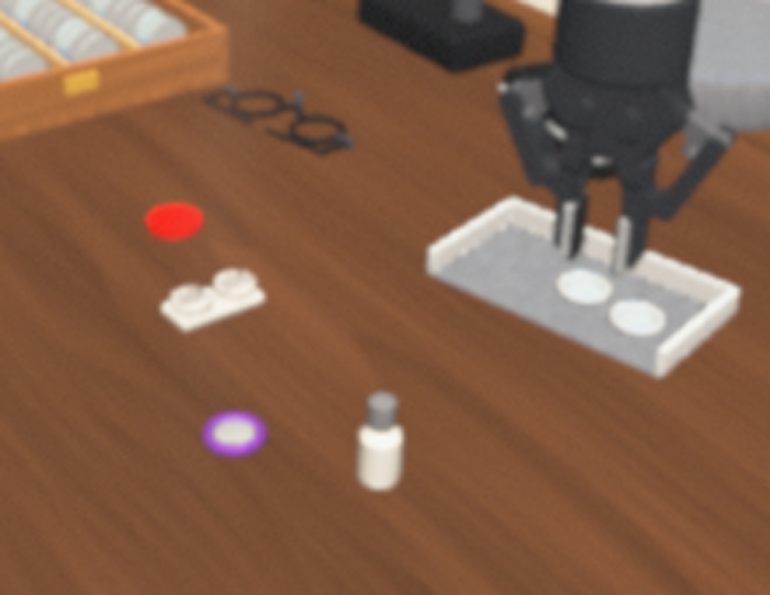

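Both lenses are in the tray, at crop (585,287) and (637,318). Now the red disc.

```bash
python3 -m handwheel '[[-0.005,0.0394,0,0],[-0.005,0.0394,0,0],[-0.005,0.0394,0,0],[-0.005,0.0394,0,0],[-0.005,0.0394,0,0],[-0.005,0.0394,0,0],[-0.005,0.0394,0,0],[-0.005,0.0394,0,0],[-0.005,0.0394,0,0],[-0.005,0.0394,0,0]]'
python3 -m handwheel '[[0,0,0,8.2],[0,0,0,8.2],[0,0,0,8.2],[0,0,0,8.2],[0,0,0,8.2],[0,0,0,8.2],[0,0,0.01,8.2],[0,0,0.02,8.2],[0,0,0.02,8.2],[0,0,0,8.2]]'
python3 -m handwheel '[[0,0,0.01,8.0],[0,0,0.015,0],[0,0,0.01,0],[0,0,0.005,0],[0,0,0,0],[0,0,0,0]]'
```

```text
time: 12.75
tool_pos: [436.6, 264.6, 99.9]
tcp_rot: [-180.0, -0.1, -155.0]
ft_force: [0.6, 0.7, 1.4]
finger_gap: 25.3
grip_force: 0.0
time: 13.75
tool_pos: [434.9, 262.0, 46.6]
tcp_rot: [-179.6, -0.0, 122.7]
ft_force: [-0.1, -0.8, -0.1]
finger_gap: 24.9
grip_force: 0.0
time: 14.35
tool_pos: [438.5, 263.9, 11.3]
tcp_rot: [-180.0, 0.0, 115.1]
ft_force: [-0.3, 0.1, 0.8]
finger_gap: 25.0
grip_force: 0.0
```

```bash
python3 -m handwheel '[[0,0.001,0.004,0],[0,0.001,0.004,0],[-0.010,0.001,0,0],[-0.010,0,0,0],[-0.012,0,0,0],[-0.016,0,0,0],[-0.018,0,0,0],[-0.018,0,0,0],[-0.018,0,0,0],[-0.018,0,0,0]]'
python3 -m handwheel '[[-0.018,0,0,0],[-0.018,0,0,0],[-0.018,0,0,0],[-0.018,0,0,0],[-0.018,0,0,0],[-0.014,0,0,0],[-0.010,0,0,0],[-0.006,0,0,0],[-0.004,0,0,0],[0,0,0,0]]'
python3 - <<'E'
from h import *
im=r.snapshot("side")
hs=cv2.cvtColor(im,cv2.COLOR_RGB2HSV);m=((hs[...,1]>180)&(hs[...,2]>150)&((hs[...,0]<6)|(hs[...,0]>174))).astype(np.uint8)
n,l,s,c=cv2.connectedComponentsWithStats(m)
for i in range(1,n):
    if s[i,4]>20:print(c[i],s[i],world("side",*c[i],7))
E
```

```text
time: 15.35
tool_pos: [492.5, 154.7, 3.5]
tcp_rot: [180.0, 0.0, 115.0]
ft_force: [1.0, 0.1, 0.3]
finger_gap: 25.6
grip_force: 0.0
time: 16.35
tool_pos: [544.3, 43.9, 3.3]
tcp_rot: [-180.0, -0.0, 115.0]
ft_force: [0.0, 0.3, -1.0]
finger_gap: 24.9
grip_force: 0.0
[354.44262295 227.79234973] [346 222  18  13 183] [550.00934761  10.11078101]
```

```bash
python3 -m handwheel '[[0.01,0,0,0],[0.02,0,0,0],[0,0,-0.03,0],[0,0,-0.03,0],[-0.0228,-0.02445,0,0],[-0.0228,-0.02445,0,0],[0,0,0,-8.33],[0,0,0,-8.33],[0,0,0,-8.33],[0,0,0,-8.33]]'
python3 -m handwheel '[[0,0,0,-8.33],[0,0,0,-8.33],[0,0,0,-8.33],[0,0,0,-8.33],[0,0,0,-8.36],[0,0,0.02,0],[0,0,0.02,0],[0,0,0.014,0],[0,0,0,0],[0,0,0,0]]'
```

```text
time: 17.4
tool_pos: [506.0, 10.2, 63.2]
tcp_rot: [180.0, -0.0, 148.7]
ft_force: [1.1, -1.2, -0.4]
finger_gap: 25.2
grip_force: 0.0
time: 18.4
tool_pos: [506.3, 9.7, 9.3]
tcp_rot: [180.0, -0.0, -170.0]
ft_force: [0.7, -1.1, 0.7]
finger_gap: 24.8
grip_force: 0.0
```

```bash
python3 -m handwheel '[[0,0,0.004,0],[0,0,0.003,0],[-0.010,0,0,0],[-0.010,0,0,0],[-0.012,0,0,0],[-0.014,-0.001,0,0],[-0.014,-0.001,0,0],[-0.014,-0.001,0,0],[-0.012,-0.001,0,0],[-0.010,0,0,0]]'
python3 -m handwheel '[[-0.006,0,0,0],[-0.005,0,0,0],[0,0,0,0],[0.01,0,0,0],[0.03,0,0,0],[0.03,0,-0.02,0],[0.03,0,-0.04,0],[0.04,0,-0.04,0],[0.04,0,-0.04,0],[0,0,0,0]]'
python3 - <<'E'
from h import *
cv2.imwrite("pics/s4.png",cv2.resize(r.snapshot("side")[140:330,230:450],None,fx=3.1,fy=3.1,interpolation=cv2.INTER_CUBIC)[:,:,::-1])
E
```

```text
time: 19.4
tool_pos: [603.6, 22.0, 2.5]
tcp_rot: [-180.0, 0.1, -170.0]
ft_force: [-0.0, 0.2, 0.2]
finger_gap: 25.1
grip_force: 0.1
time: 20.4
tool_pos: [444.5, -6.6, 139.2]
tcp_rot: [-179.8, 0.6, -170.0]
ft_force: [1.5, 0.5, 0.3]
finger_gap: 24.9
grip_force: 0.0
```

View pics/s4.png

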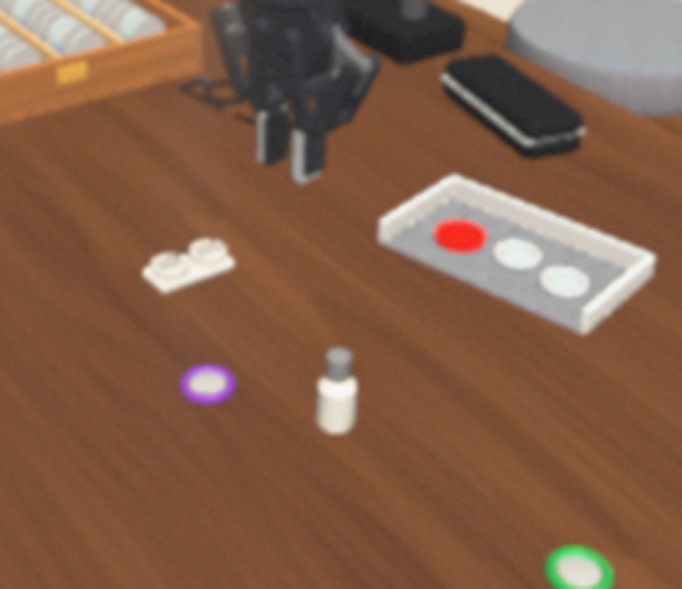

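All three discs lie inside the tray: red (460,237), lenses (517,254) and (565,282). Each is well past the mouth line from (382,243) to (584,332). The bystanders in view haven't moved, and the hand is clear.

```bash
python3 -m handwheel '[[0,0,0,0],[0,0,0,0],[0,0,0,0]]'; python3 -c "
from bench import r
print(r.hand_in())"
```

```text
time: 20.75
tool_pos: [443.7, -5.6, 131.1]
tcp_rot: [179.9, -0.2, -170.0]
ft_force: [-0.2, 0.2, -0.5]
finger_gap: 25.0
grip_force: 0.0
the job is handed in; nothing more can be done
None
```

I swept both chrome lenses and the red occluder into the tray, and the last side picture shows all three lying inside it, past the mouth line. The hand is clear, and I handed the job in at about 21 s; no verdict came back.

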